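# Snap the polisher's control board onto its standoffs

## Robot

A 6-joint arm with a two-finger parallel gripper is mounted at the origin on the work surface. World frame = base frame: x ahead of the robot, y to its left, z up, the work surface at z = 0. Lengths are in mm, angles in degrees, forces in N, time in s.
With the tool pointing down it reaches from about 325 to 775 mm from the base axis. Payload 5.5 kg.
Tool frame: the origin (TCP) lies midway between the tips of the shut fingers; the grasp point (between the pads) lies 19 mm behind it; z points along the fingers, y is the line along which they close (so a half turn about z gives the same grasp; the last joint's range is limited). The gripper opens to 85 mm and grips with 20 to 120 N. Pads are 22 mm wide; open, the fingers measure 114 mm over their backs; the gripper's body (76 mm by 85 mm) begins 54 mm behind the grasp point. The pads swing forward as they close: fully open they stand 13 mm farther back than shut.
Start: joints at [-67.363, 5.22, 70.514, -0, 104.267, -3.249], TCP at [261.953, -539.812, 231.275] pointing down, gripper open.
Joint ranges: [-164.24, 164.24], [-49.07, 125.15], [9.68, 141.18], [-86.29, 266.29], [3.28, 154.24], [-151.56, 151.56]. Speed limits (degrees/s): [147.25, 147.25, 172.46, 180, 180, 180].

## Interface

Orientations are given as [roll, pitch, yaw] about the fixed x, y, z axes, in that order (R = Rz(yaw) Ry(pitch) Rx(roll)).
In Python, from plant import r, eoat, kinematics, status, optics, job gives the robot as it stands. The module is installed in compiled form; this text tells all that it offers. Calls block until the motion is done:
- r.move_pose(position, orientation): joint-space move of the TCP to a pose.
- r.movel(position, feed=150, frame=None): straight line of the TCP; frame=None keeps the orientation; feed is the mean speed in mm/s.
- r.move_j(angles): joint-space move.
- eoat.open_jaws() and eoat.close(grasp_force=None): open the fingers fully, or close them until they stop; grasp_force is the grip in N (None keeps the last).
- r.wait(seconds).
- kinematics.inverse_kinematics(position, orientation): joint angles nearest the present ones, or None.
- status.sense(): the state.
- optics.capture(name): name is "scene" or "top" or "wrist"; returns a dict with "img" (420x560x3 uint8, red, green, blue), "range_z" (420x560 float32, mm along the optical axis (not along the pixel's ray), 0 where there is no reading), "intrinsics" (3x3 intrinsics, pixels), "R" (3x3) and "t" (3): a world point X has camera coordinates R X + t. Camera axes: x right, y down, z forward; pixel columns grow to the right and rows downward; lengths in mm; the calibration is good to about 2 mm. A picture is of the moment at which its call begins.
A pose or a line that the arm cannot do raises r.IKError and nothing moves.
- job.finish_job(): hands the job in; it is judged then, once.
The state is a dict: "time_s": time; "joints": joint angles; "qd": joint speeds; "effort": joint torques, N m; "tcp_pos": TCP position; "orientation": TCP orientation; "contact_force": force on the tool from outside, world axes, zero at the start; "moment": the same for the moment, N m; "finger_gap": opening from 0.0 (shut) to 1.0 (fully open); "gripper_force": force on a finger pad.
Only numpy, scipy, OpenCV 4.12 (cv2) and the standard library are available. Lean on these libraries where they do the work, as an engineer would, in place of code of your own. Each camera call takes 0.05 s, during which the arm holds its last target. There are 200 camera calls.

## Task

The speed controller of the stone polisher lies open on the bench, and its circuit board is only resting on the barbs of the four nylon standoffs. Press the board down at both ends until every post has clicked through and the board lies fully home, flat on all four standoffs, then let go of it.

Things in the scene. Friction and masses are not known exactly. Their poses are not given: they have to be found in the camera images.
- board: Green circuit board 106 x 170 x 3 mm (x, y, z), 160 g, standing on four barbed posts (holes at x +-42, y +-72 mm) 8 mm above its seat. Parts up to 22 mm tall within 40 mm of the centre along y; beyond, both ends are bare. Origin: centre of underside, z up. Pressed with 10 N, an end's two posts snap; it then stops hard at home and stays. A smaller spare board, 60 x 90 mm, lies flat on the bench.
- controller: Aluminium base 150 x 210 x 10 mm, fixed to the bench, side flanges 22 mm high, four white nylon standoffs under the board's holes. Origin: centre of its underside, on the bench; axes parallel to the board's. The standoffs' shoulders, on which the board must lie, are 30 mm above it, the post tips 42 mm. Home, the board's origin is 30 mm and its top face 33 mm above this origin.
- end_left (a point): Place to press at the board's +y end: middle of the bare flat area (60 mm in x between the posts, 40 mm in y), on the top face, 66 mm from the board's centre. About 41 mm above the bench at the start, 33 mm when home. Axes as the board's.
- end_right (a point): The same at the board's -y end.

How it is judged (in metres and radians):
At the end, for the whole second after the job is handed in: The board rests snapped under the barbs of its four standoffs: top face at both ends at most 1.3 mm above home height (33 mm over the controller's underside), parallel to the controller within 0.015 rad, centre within 10 mm of the controller's seen from above, at rest (z of each of end_left, end_right in the frame of controller below 0.0343 m and angle between the z axis of board and the z axis of controller, either way round below 0.015 rad and horizontal distance between board and controller below 0.01 m and linear speed of board below 0.02 m/s); the robot touches nothing.
It also fails if it takes over 32 s, if anything falls off the work surface, if the arm or the gripper's body presses on something with over 40 N, if the wrist force passes 120 N, or if a joint passes its speed limit or range.

## Working session

There is one attempt and no reset: what is moved stays moved. The work goes in short steps, each a Python script; the robot and the scene stay as the last script left them, time stands still between calls to the robot, and variables do not carry over. Pictures are saved under pics/ and viewed, at most 10 in all, crops included, and the job is handed in when it is done.

```bash
mkdir -p pics; cat > h.py <<'E'
import numpy as np, cv2
from plant import r, eoat, kinematics, status, optics, job
def snap(n,f):
    c=optics.capture(n); np.savez(f'pics/{f}.npz',**c); cv2.imwrite(f'pics/{f}.png',c['img'][:,:,::-1]); return c
def world(c,u,v,z=None):
    K,R,t=c['intrinsics'],c['R'],c['t']
    d=np.linalg.inv(K)@np.array([u,v,1.])
    if z is None: s=c['range_z'][int(round(v)),int(round(u))]
    else: s=(z+(R.T@t)[2])/(R.T@d)[2]
    return R.T@(d*s-t)
E
python3 - <<'E'
from h import *
snap('top','top0'); print(status.sense())
E
```

```text
{'time_s': 0.05, 'joints': array([-6.73649006e+01,  5.26289395e+00,  7.05815972e+01,  1.08423033e-03,
        1.04265682e+02, -3.24948741e+00]), 'qd': array([ 0.00823648, -0.00506494, -0.08369386, -0.00838982, -0.08055931,
       -0.01742695]), 'effort': array([ 1.78842016e-03, -4.60558033e+01, -4.19550920e+01, -1.53836286e-04,
        1.10489829e-02,  2.76316774e-05]), 'tcp_pos': array([ 261.82641702, -539.55322395,  230.15587983]), 'orientation': array([-1.79890064e+02, -7.29463058e-03,  2.58848460e+01]), 'contact_force': array([ 0.55066958, -1.12160597, -0.38086323]), 'moment': array([ 0.00779112, -0.02518779, -0.06207689]), 'gripper_force': 0.0, 'finger_gap': 1.0025601250825604}
```

View pics/top0.png

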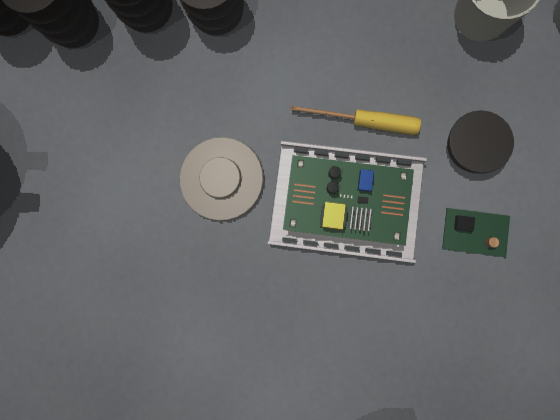

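The top view shows the board on the controller, with posts near (300,164), (403,177), (397,237) and (293,223). The spare board is at (476,232). I'll enlarge it and compute positions.

```bash
python3 - <<'E'
from h import *
c=dict(np.load('pics/top0.npz'))
cv2.imwrite('pics/crop0.png',cv2.resize(c['img'][135:270,262:432,::-1],None,fx=4.5,fy=4.4,interpolation=cv2.INTER_CUBIC)[:600])
P=np.array([world(c,u,v,42) for u,v in [(300,164),(403,177),(397,237),(293,223)]])
print(P.round(1), P.mean(0)); 
for a,b in [(0,1),(1,2),(2,3),(3,0)]: print(np.linalg.norm(P[a]-P[b]))
for u,v in [(304,195),(393,190),(290,200),(250,300)]: print(world(c,u,v).round(1))
E
```

```text
[[632.6  46.8  42. ]
 [615.9 -96.   42. ]
 [532.8 -87.7  42. ]
 [549.7  55.1  42. ]] [582.74976954 -20.44738529  42.        ]
143.73779449779218
83.48017932441272
143.83930953755817
83.30933151883605
[589.1  40.5  41.1]
[597.9 -82.7  39.7]
[581.9  60.   39.5]
[ 4.382e+02  1.172e+02 -1.000e-01]
```

View pics/crop0.png

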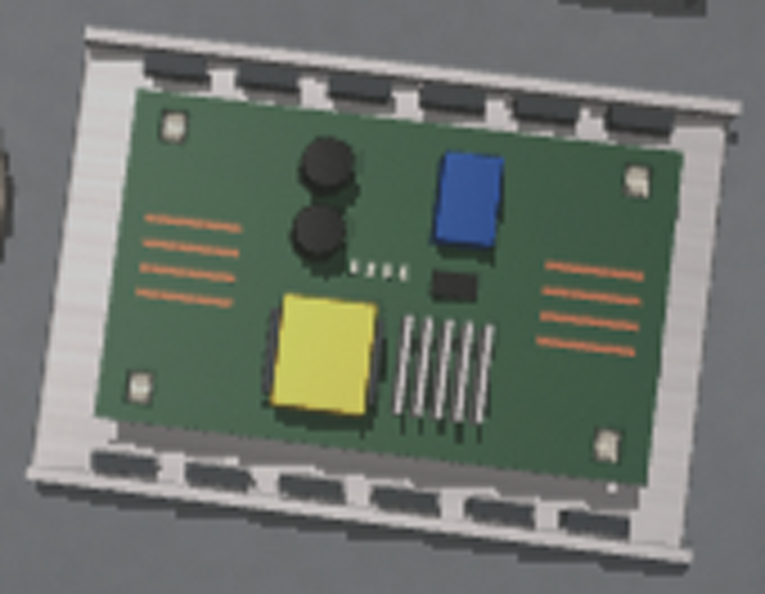

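Post spacing agrees (144 × 84 mm): centre (582.7, −20.4), yaw −6.7°. I'll press end_right first with shut fingers, stopping on force.

```bash
cat >> h.py <<'E'
C=np.array([582.7,-20.4]); yd=np.array([.1165,.9932]); O=[180,0,83.3]
def press(s):
    p=C+s*66*yd
    r.move_pose([*p,120],O); r.movel([*p,50],feed=120); r.wait(.2)
    f0=status.sense()['contact_force'][2]
    z=46.
    while z>24:
        r.movel([*p,z],feed=15); q=status.sense(); f=q['contact_force'][2]-f0
        print(z,q['tcp_pos'].round(1),round(f,1))
        if f>28: break
        z-=1
    r.wait(.3); q=status.sense(); print('held',q['tcp_pos'].round(1),q['contact_force'][2]-f0)
    r.movel([*p,80],feed=120); print('t',q['time_s'])
E
python3 - <<'E'
from h import *
eoat.close(60); r.move_pose([*(C-66*yd),160],O)
press(-1)
E
```

```text
46.0 [574.9 -85.9  45.8] -0.2
45.0 [575.  -85.9  44.9] 0.3
44.0 [575.  -86.   43.9] -0.1
43.0 [575.  -85.9  42.9] -0.0
42.0 [574.9 -86.   41.9] -0.7
41.0 [575. -86.  41.] -0.1
40.0 [575.1 -86.   40.4] 2.9
39.0 [575.3 -86.   39.7] 4.8
38.0 [575.4 -86.   39. ] 7.0
37.0 [575.5 -86.1  38.4] 7.5
36.0 [575.6 -86.1  37.8] 8.4
35.0 [575.3 -86.   35.1] 2.1
34.0 [575.2 -86.   34. ] 1.8
33.0 [575.3 -86.   33.9] 6.6
32.0 [575.4 -86.   33.8] 10.3
31.0 [575.5 -86.   33.7] 14.7
30.0 [575.5 -86.   33.6] 18.8
29.0 [575.6 -86.   33.5] 22.8
28.0 [575.6 -86.1  33.5] 27.2
27.0 [575.6 -86.1  33.4] 31.5
held [575.7 -86.1  33.4] 31.717544686365418
t 9.5
```

```bash
python3 - <<'E'
from h import *
press(1)
p=C; r.move_pose([*(C-40*np.array([1,0])),230],O)
c=snap('wrist','w1'); t=snap('top','top1')
cv2.imwrite('pics/w1v.png',np.hstack([c['img'][::1,:,::-1]]))
for s in (-1,1):
    for k in (c,t):
        X=k['R']@np.array([*(C+s*66*yd),33])+k['t']; u=k['intrinsics']@(X/X[2]); print(s,u[:2].round(), X[2])
        try: 
            U,V=u[:2].round().astype(int); d=[world(k,a,b)[2] for a in range(U-4,U+5) for b in range(V-4,V+5)]; print(np.median(d))
        except Exception as e: print(e)
print(status.sense()['time_s'])
E
```

```text
46.0 [590.2  45.2  45.7] -1.7
45.0 [590.3  45.2  44.9] -0.5
44.0 [590.3  45.1  43.9] -1.3
43.0 [590.3  45.2  42.9] -0.6
42.0 [590.3  45.1  41.9] -0.5
41.0 [590.3  45.2  40.9] -0.7
40.0 [590.6  45.2  40.4] 1.0
39.0 [590.7  45.2  39.7] 4.4
38.0 [590.8  45.2  38.8] 6.1
37.0 [590.9  45.2  38.2] 6.6
36.0 [591.   45.2  37.5] 8.0
35.0 [590.8  45.2  35.1] 2.0
34.0 [589.8  45.1  33.1] -1.5
33.0 [589.9  45.1  33.1] 3.5
32.0 [589.9  45.1  33. ] 8.5
31.0 [590.   45.1  33. ] 11.6
30.0 [590.   45.1  33. ] 16.9
29.0 [590.   45.1  32.9] 21.7
28.0 [590.1  45.1  32.9] 24.7
27.0 [590.1  45.1  32.9] 29.8
held [590.1  45.1  32.8] 29.938376177536245
t 17.1
-1 [319. 239.] 363.15038583111016
33.36410727644849
-1 [394. 207.] 668.4107714166191
602.3961773054591
1 [324. 111.] 323.685758788508
33.475962706736475
1 [301. 195.] 675.9491137105113
606.6040783165655
18.5083
```

View pics/w1v.png

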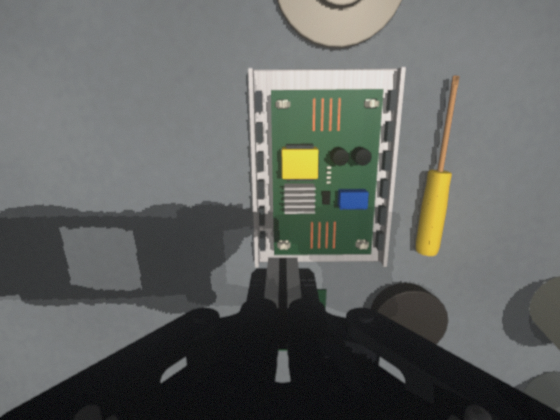

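The wrist view shows the board seated, with posts at (283,103), (371,103), (284,245) and (362,244). Both ends read about 33.4 mm. I'll check the tilt from the saved depth.

```bash
python3 - <<'E'
from h import *
c=dict(np.load('pics/w1.npz'))
for u,v in [(296,103),(358,103),(298,245),(350,245),(282,115),(370,118),(281,232),(364,230)]:
    print(u,v,np.median([world(c,u+a,v+b) for a in range(-2,3) for b in range(-2,3)],axis=0).round(1))
for u,v in [(258,250),(300,80),(380,80)]: print('base',world(c,u,v).round(1))
E
```

```text
296 103 [564.8  55.2  33.4]
358 103 [623.2  48.3  33.1]
298 245 [551.7 -90.2  33.2]
350 245 [607.4 -96.7  33.5]
282 115 [550.3  45.8  33.2]
370 118 [634.1  33.1  33.3]
281 232 [535.2 -73.3  33.2]
364 230 [623.1 -81.6  33.5]
base [506.  -97.5  19. ]
base [571.9  76.4  10.3]
base [651.1  67.1   9.6]
```

All four corners are level at 33.1–33.5 mm, so the board is home and the arm is clear.

```bash
python3 -c "
from h import *
print(job.finish_job())"
```

```text
the job is handed in; nothing more can be done
None
```

I pressed both ends of the board until they snapped; all four corners then measured 33.1–33.5 mm high (33 mm is home), and I handed the job in at about 18.5 s with the arm clear, though no verdict came back.

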